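# Raise the fume booth sash to its marker collar

## Robot

A 6-joint arm with a two-finger parallel gripper is mounted at the origin on the work surface. World frame = base frame: x ahead of the robot, y to its left, z up, the work surface at z = 0. Lengths are in m, angles in degrees, forces in N, time in s.
With the tool pointing down it reaches from about 0.25 to 0.725 m from the base axis. Payload 9.7 kg.
Tool frame: the origin (TCP) lies midway between the tips of the shut fingers; the grasp point (between the pads) lies 19 mm behind it (manip.grip_depth is the distance from the TCP to the grasp point, in m); x points along the fingers, y is the direction in which the jaws open and shut, and the axes are right-handed (so a half turn about x gives the same grasp; the last joint's range is limited). The gripper opens to 85 mm and grips with 20 to 120 N. Pads are 22 mm wide; open, the fingers measure 114 mm over their backs; the gripper's body (76 mm by 85 mm) begins 54 mm behind the grasp point. The pads swing forward as they close: fully open they stand 13 mm farther back than shut.
Start: joints at [-64.114, 4.979, 10.078, 95.1, 0, 90], TCP at [0.24, -0.495, 0.231] pointing down, gripper open.
Joint ranges: [-179.16, 179.16], [-48.56, 103.87], [-65.8, 70.77], [-126.05, 130.52], [-82.76, 87.17], [-180, 180]. Speed limits (degrees/s): [127.2, 127.2, 147.25, 180, 180, 180].

## Interface

Orientations are given as [roll, pitch, yaw] about the fixed x, y, z axes, in that order (R = Rz(yaw) Ry(pitch) Rx(roll)).
In Python, from plant import manip, imaging gives the robot as it stands.
- The arm moves only by the tool send_rows, never from a script. Its argument "series" is a list of rows, each a list of 3 entries, a list of its own where there are three numbers: the shift along the tool's x, y, z in mm, then the turn, a rotation vector about the tool's x, y, z in degrees, then the opening, from 0 (shut) to 1 (fully open). A call has 1 to 12 rows; each row shifts and turns the commanded pose from where the row before left it, along the tool's axes as they then stand; what a row does not reach is not made up. A row lasts 1/8 s, in which the tool goes at most 62.5 mm and 10.7 degrees, less where a joint would pass 70% of its speed; a pose out of reach is approached as far as the arm can. A call with a gripper value outside its range is refused whole. The fingers move at their own pace and stop on an object; the grip force is fixed at half the most. Time passes only in rows, so rows that do not move let the fingers close. It gives the time, the measured TCP pose, the force and the opening at its end, in the units of the state.
- manip.state(): the state, without advancing time (a new reading comes with each control period).
- imaging.camera(name): name is "side" or "top"; returns the picture (400x640x3 uint8, blue, green, red); there is no depth.
- imaging.camera_params(name): a dict with "fx", "fy", "cx", "cy" (pixels), "rvec" (rotation vector, rad) and "tvec" (3), from world to camera coordinates, as OpenCV has them. Camera axes: x right, y down, z forward; pixel columns grow to the right and rows downward; lengths in m; the calibration is good to about 2 mm. A picture is of the moment at which its call begins. camera_params takes no time and is no camera call.
- manip.sign_off(): hands the job in, once; it reports no verdict.
The state is a dict: "time": time; "qpos": joint angles; "dq": joint speeds; "effort": joint torques, N m; "eef_pos": TCP position; "tcp_rot": TCP orientation; "ft_force": force on the tool from outside, world axes, zero at the start; "wrist_torque": the same for the moment, N m; "width": opening from 0.0 (shut) to 1.0 (fully open).
Only numpy, scipy, OpenCV 4.12 (cv2) and the standard library are available. Lean on these libraries where they do the work, as an engineer would, in place of code of your own. Each camera call takes 0.05 s, during which the arm holds its last target.

## Task

Get the soldering booth ready for work: with the fingertips under the lip of its clear sliding window, push the window up until the lip is level with the marker collar on the booth's post, without shooting past it, then take the hand away and leave the window standing there. Only push, do not pinch the lip between the fingers, and leave the collar and everything standing on the bench where it is.

Things in the scene. Friction and masses are not known exactly. Their poses are not given: they have to be found in the camera images.
- booth: Solder-fume booth fixed to the bench, at another place and yaw each time: 440 mm wide (y), 220 deep (x), posts 440 tall, clear sides, open top and back, open in front below the window. Origin on the bench, mid-footprint; x points into the booth, away from the robot, z up. Front posts 40 x 40 at x -90, y +-200. Nothing loose stands within 70 mm of its centre line in front of the window.
- sash (a joint): Height of the clear sliding window (sash) above its lowest position, m: 0 lowest, 0.2 highest, growing upward. At 0 the lip's mid-height is 105 mm above the bench. Counterweighted inside the posts: it stays at whatever height it is left, and takes about 2 to 7 N to push up.
- lip_front (a point): Middle of the front edge of the window's lip, at mid-height; moves with the window; axes as the booth's. The lip is a level wooden bar along the window's lower edge: 340 mm long (y), 16 high, jutting 35 mm out from the clear pane towards the robot. Its flat underside is 8 mm below this point, 97 mm or more above the bench; the pane rises 160 mm above the lip.
- mark (a point): Middle of the front face of the marker collar, at mid-height. The collar is a dark steel band 16 mm high (as high as the lip), 64 wide, round the right-hand front post (-y, the robot's right), 205 to 275 mm above the bench, at another height each time. The window is right when this point and lip_front have the same height.
- vblock: Bystander: notched wooden pipe rest, 100 x 170 x 85 mm, origin under its centre.
- woodpipe: Bystander: square wooden organ pipe lying inside the booth, 45 x 255 x 40 mm, long along y, origin under its centre.
- jar: Bystander: jar with steel cap, 56 mm across, 65 mm high, in front of or beneath one end of the lip; origin under its centre.
- weight: Bystander: brass weight with a knob, 44 mm across, 52 mm high, in front of or beneath the other end of the lip; origin under its centre.
- pipefoot: Bystander: tapered metal pipe foot standing on its narrow end, 52 mm across the top, 85 mm high; origin under its centre.
- sander: Bystander: cork sanding block with a wooden grip, 110 x 60 x 42 mm; origin under its centre.
- mug: Bystander: white mug, 76 mm across, 85 mm high; origin under its centre.

How it is judged (in metres and radians):
On the way, in this order (a step that is already met when the one before it is completed fails the run):
1. the fingers push against the lip from beneath (contact force between the fingers and sash_c4 above 0.8 N), for 0.1 s.
2. the lip is level with the collar (within 8 mm) (z of lip_front in the frame of mark between -0.008 and 0.008 m), for 0.2 s.
At the end, for the whole second after the job is handed in: The window stands still with its lip level with the marker collar (mid-heights within 8 mm), the collar has not been shifted (5 mm) and every bystander is within 30 mm of where it stood (all of step 2 and velocity of joint sash between -0.01 and 0.01 m/s and distance of mark from where it was at the start of the episode below 0.005 m and distance of each of vblock, woodpipe, jar, weight, pipefoot, sander, mug from where it was at the start of the episode below 0.03 m); the robot touches nothing.
It fails at once if the lip is pinched: fingers on its top and its underside at once (over 1 N each) (contact force between the fingers and sash_c5 above 1 N and contact force between the fingers and sash_c4 above 1 N).
It fails at once if the window shoots more than 25 mm past the collar (z of lip_front in the frame of mark above 0.025 m).
It fails at once if the marker collar is shifted by 5 mm or more (distance of mark from where it was at the start of the episode above 0.005 m).
It fails at once if a bystander is lifted or shifted by 30 mm or more (distance of any of vblock, woodpipe, jar, weight, pipefoot, sander, mug from where it was at the start of the episode above 0.03 m).
It also fails if it takes over 38 s, if anything falls off the work surface, if the arm or the gripper's body presses on something with over 40 N, if the wrist force passes 120 N, or if a joint passes its speed limit or range.

## Working session

There is one attempt and no reset: what is moved stays moved. The work goes in short steps, Python scripts to look and compute and a tool call to move; the robot and the scene stay as the last step left them, time stands still between calls to the robot, and variables do not carry over. Pictures are saved under pics/ and viewed, and the job is handed in when it is done.

Besides the shell and the picture viewer there is one more tool, called after "Call:" in YAML: its name, and indented under it one key for each argument. send_rows: Moves the arm, as the interface text tells. Its arguments: {"type":"object","properties":{"series":{"type":"array","items":{"type":"array"}}},"required":["series"]}

```bash
ls; mkdir -p pics
python3 - <<'E'
from plant import manip, imaging
import cv2
print(manip.state())
for n in("side","top"):
    cv2.imwrite(f"pics/{n}0.png",imaging.camera(n)); print(n,imaging.camera_params(n))
E
```

```text
pics
{'time': 0.0, 'qpos': array([-6.41141935e+01,  5.01137437e+00,  1.00343082e+01,  9.50991286e+01,
        9.07661009e-04,  8.99989111e+01]), 'dq': array([ 0.05439826,  0.08030318, -0.00357775, -0.10140864,  0.04481283,
       -0.01060461]), 'effort': array([-4.30910518e-06, -5.20387852e+01,  4.64809406e+01,  1.61589333e-02,
       -7.12288306e-05, -2.86328721e-06]), 'eef_pos': array([ 0.24002348, -0.49461031,  0.23057913]), 'tcp_rot': array([-90.68358516,  89.92379981, 115.20330964]), 'ft_force': array([-0.5249066 ,  0.63024001, -0.14321794]), 'wrist_torque': array([ 0.01068045,  0.04487348, -0.01880281]), 'width': 1.0022565460561355}
side {'fx': 365.97934500593186, 'fy': 365.97934500593186, 'cx': 318.50999161549373, 'cy': 204.74101575665608, 'rvec': array([ 1.56574156,  2.3163243 , -0.57899333]), 'tvec': array([ 0.20664008, -0.35546372,  1.60497721])}
top {'fx': 406.4801270128418, 'fy': 406.4801270128418, 'cx': 324.78683584973777, 'cy': 199.9242499169177, 'rvec': array([ 2.12805699, -2.19282434,  0.07975844]), 'tvec': array([0.00543634, 0.56254517, 1.17354642])}
```

View pics/side0.png

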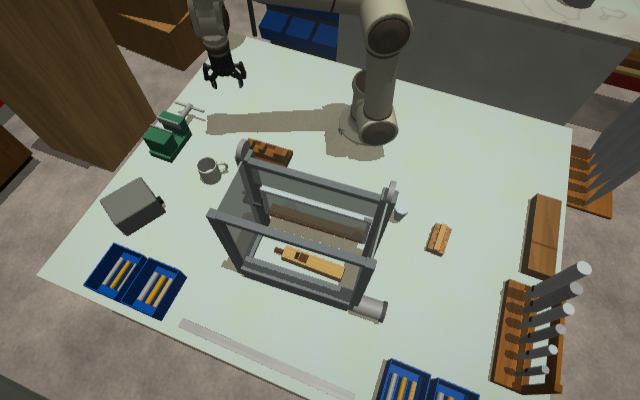

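View pics/top0.png

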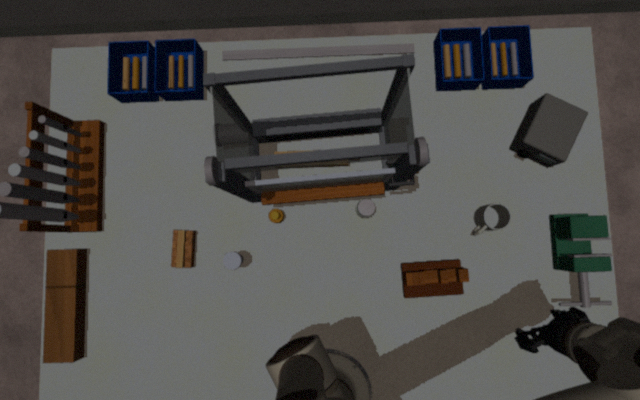

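Run:
```python
import cv2
a=cv2.imread("pics/top0.png")[40:230,195:445]; cv2.imwrite("pics/t0z.png",cv2.convertScaleAbs(cv2.resize(a,None,fx=3.2,fy=3.1,interpolation=cv2.INTER_CUBIC),alpha=1.5))
a=cv2.imread("pics/side0.png")[130:330,195:425]; cv2.imwrite("pics/s0z.png",cv2.resize(a,(690,600),interpolation=cv2.INTER_CUBIC))
```

```text
(no output)
```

View pics/t0z.png

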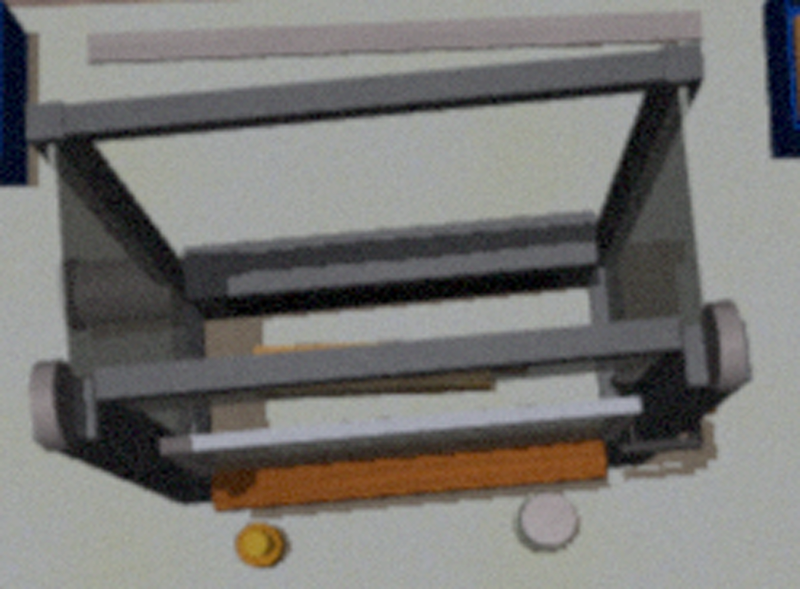

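View pics/s0z.png

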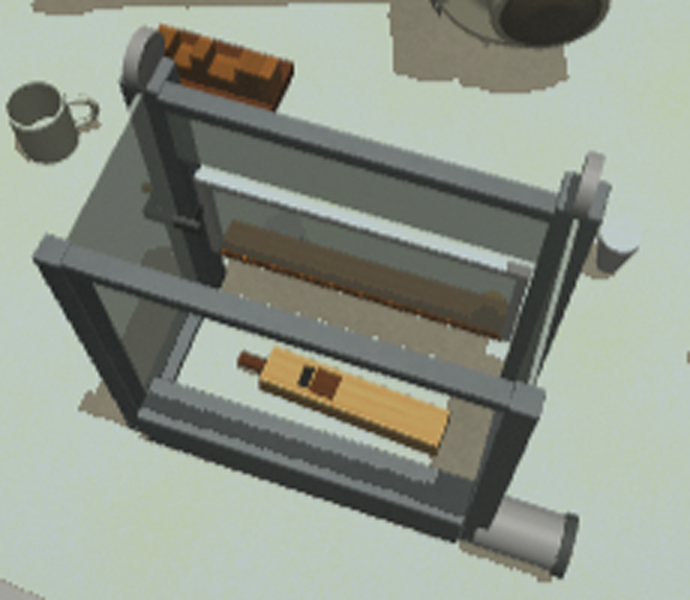

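```bash
cat > h.py <<'E'
import numpy as np,cv2
from plant import imaging
P={n:imaging.camera_params(n) for n in("side","top")}
def K(p): return np.array([[p['fx'],0,p['cx']],[0,p['fy'],p['cy']],[0,0,1.]])
def ray(n,u,v):
    p=P[n];R=cv2.Rodrigues(p['rvec'])[0]
    d=R.T@np.linalg.inv(K(p))@[u,v,1]; return -R.T@p['tvec'],d
def plane(n,u,v,z):
    c,d=ray(n,u,v); return c+d*(z-c[2])/d[2]
def proj(n,X):
    p=P[n]; return cv2.projectPoints(np.array(X,float).reshape(-1,3),p['rvec'],p['tvec'],K(p),None)[0].reshape(-1,2)
E
python3 - <<'E'
import cv2
from h import *
a=cv2.imread("pics/top0.png")[150:210,370:430]; a=cv2.convertScaleAbs(a,alpha=2.2)
b=cv2.imread("pics/side0.png")[170:230,225:285]; b=cv2.convertScaleAbs(b,alpha=1.8)
cv2.imwrite("pics/col.png",cv2.hconcat([cv2.resize(x,(390,390),interpolation=cv2.INTER_NEAREST) for x in(a,b)]))
f=lambda u,v:(195+u/3.2,40+v/3.1)
for nm,u,v in [("rearL",28,105),("rearR",700,52),("rearL low",30,145),("rearR low",702,85),("frontL up",92,368),("frontR up",682,320),("frontR lo",685,352),("frontL lo",92,400)]:
    print(nm,plane("top",*f(u,v),.44))
for nm,u,v in [("lipFL",213,490),("lipFR",607,460),]: print(nm,plane("top",*f(u,v),.113))
E
```

```text
rearL [0.78405019 0.21535522 0.44      ]
rearR [ 0.80286046 -0.20572717  0.44      ]
rearL low [0.75722114 0.21409119 0.44      ]
rearR low [ 0.78085312 -0.20586664  0.44      ]
frontL up [0.6097032  0.17574862 0.44      ]
frontR up [ 0.62815676 -0.18609705  0.44      ]
frontR lo [ 0.60766664 -0.18692008  0.44      ]
frontL lo [0.58916548 0.17584459 0.44      ]
lipFL [0.56465941 0.16064101 0.113     ]
lipFR [ 0.58071559 -0.17828606  0.113     ]
```

View pics/col.png

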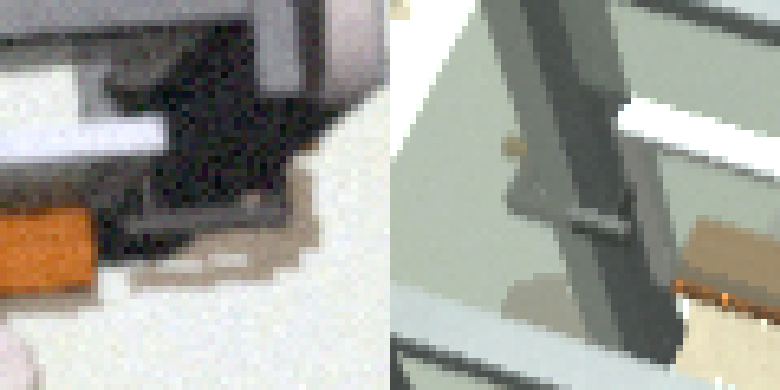

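Run:
```python
from h import *
for n in("side","top"):
    print(n,ray(n,0,0)[0])
    a=np.mean([imaging.camera(n).astype(np.float32) for _ in range(8)],0); np.save(f"{n}_avg.npy",a)
    x,y=(385,165) if n=="top" else (235,185)
    z=np.clip(a[y:y+30,x:x+40]*(2.5 if n=="top" else 1.8),0,255).astype(np.uint8)
    z=cv2.resize(z,(800,600),interpolation=cv2.INTER_CUBIC)
    for i in range(0,40,5): cv2.putText(z,str(x+i),(i*20,12),0,.4,(0,0,255),1); cv2.line(z,(i*20,12),(i*20,20),(0,0,255),1)
    for i in range(0,30,5): cv2.putText(z,str(y+i),(0,i*20+4),0,.4,(0,0,255),1)
    cv2.imwrite(f"pics/{n}_z.png",z)
yaw=np.radians(2.7);c,s=np.cos(yaw),np.sin(yaw);R=np.array([[c,-s,0],[s,c,0],[0,0,1]])
# booth origin from lip/rails
rear=np.array([.784,.2154,0])/2+np.array([.8029,-.2057,0])/2; front=np.array([.5892+.6077,.1758-.1869,0])/2
print(rear,front,np.linalg.norm(rear-front))
```

```text
side [1.08346971 0.19411647 1.23831281]
top [ 0.44587369 -0.03743     1.22208571]
[0.79345 0.00485 0.     ] [ 0.59845 -0.00555  0.     ] 0.19527713639850425
```

View pics/side_z.png

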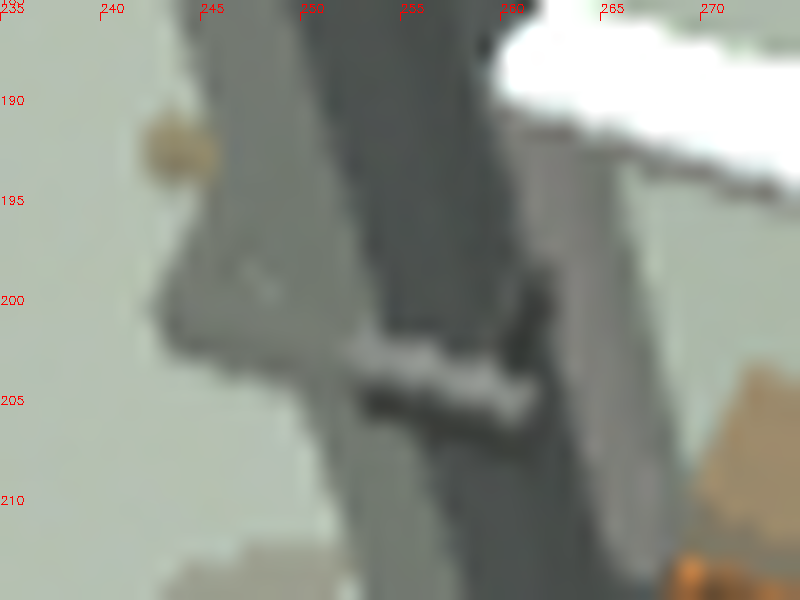

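View pics/top_z.png

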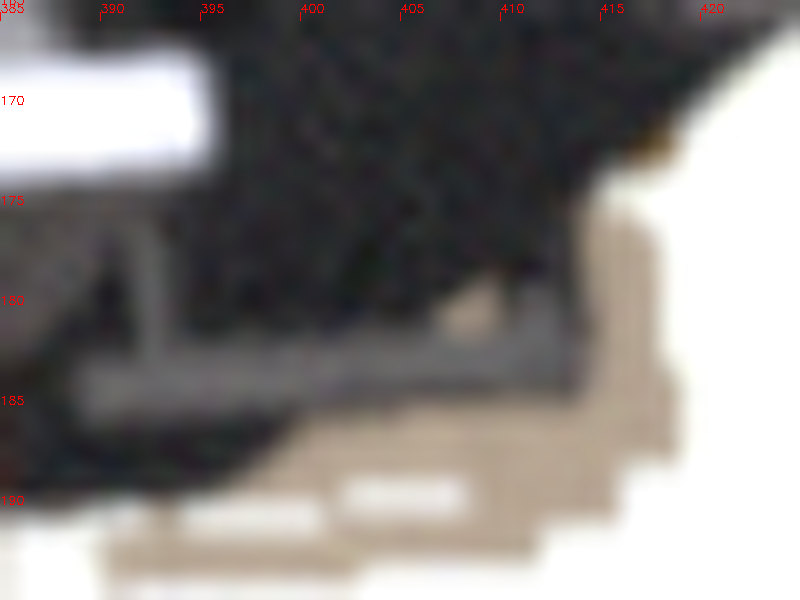

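Run:
```python
from h import *
yaw=np.radians(2.7);c,s=np.cos(yaw),np.sin(yaw);R=np.array([[c,-s,0],[s,c,0],[0,0,1]]);o=np.array([.6836,-.0003,0])
W=lambda p:o+R@np.array(p,float)
for z in (.205,.22,.235,.25,.265,.28):
    print(z,"side BT+y,BB+y,BT-y,BB-y",proj("side",[W(p) for p in[(-.058,-.168,z+.008),(-.058,-.168,z-.008),(-.058,-.232,z+.008),(-.058,-.232,z-.008)]]).round(1).tolist(),
     "top FT+y FT-y FB+y",proj("top",[W(p) for p in[(-.122,-.168,z+.008),(-.122,-.232,z+.008),(-.122,-.168,z-.008)]]).round(1).tolist())
# posts' top & base checks
print(proj("side",[W(p) for p in[(.11,.22,.44),(.11,-.22,.44),(.11,.22,0),(.11,-.22,0)]]).round(1).tolist())
```

```text
0.205 side BT+y,BB+y,BT-y,BB-y [[260.6, 205.5], [261.2, 207.9], [242.2, 199.7], [243.0, 202.1]] top FT+y FT-y FB+y [[388.0, 187.8], [413.7, 185.8], [387.2, 188.6]]
0.22 side BT+y,BB+y,BT-y,BB-y [[260.0, 203.2], [260.6, 205.7], [241.3, 197.4], [242.2, 199.8]] top FT+y FT-y FB+y [[388.8, 187.1], [414.9, 185.0], [387.9, 187.9]]
0.235 side BT+y,BB+y,BT-y,BB-y [[259.3, 200.9], [260.0, 203.4], [240.5, 195.0], [241.4, 197.5]] top FT+y FT-y FB+y [[389.6, 186.3], [416.1, 184.2], [388.7, 187.1]]
0.25 side BT+y,BB+y,BT-y,BB-y [[258.7, 198.5], [259.4, 201.1], [239.7, 192.6], [240.6, 195.1]] top FT+y FT-y FB+y [[390.5, 185.5], [417.3, 183.4], [389.6, 186.3]]
0.265 side BT+y,BB+y,BT-y,BB-y [[258.1, 196.1], [258.7, 198.7], [238.8, 190.1], [239.7, 192.7]] top FT+y FT-y FB+y [[391.3, 184.6], [418.6, 182.5], [390.4, 185.5]]
0.28 side BT+y,BB+y,BT-y,BB-y [[257.4, 193.6], [258.1, 196.3], [237.9, 187.5], [238.8, 190.2]] top FT+y FT-y FB+y [[392.2, 183.8], [420.0, 181.6], [391.3, 184.7]]
[[376.0, 269.3], [201.8, 212.2], [356.2, 311.9], [235.6, 269.9]]
```

Run:
```python
from h import *
from scipy.optimize import least_squares
yaw=np.radians(2.7);c,s=np.cos(yaw),np.sin(yaw);R=np.array([[c,-s,0],[s,c,0],[0,0,1]])
h=.032;k=.008
S=[((h,h,k),(261.0,205.1)),((h,h,-k),(261.1,207.3)),((h,-h,k),(242.3,200)),((h,-h,-k),(243.0,202.3))]
T=[((-h,h,k),(388.8,185.9)),((-h,-h,k),(413.6,184.3))]
def f(q):
    return np.r_[(proj("side",[q+R@np.array(p) for p,_ in S])-[u for _,u in S]).ravel(),(proj("top",[q+R@np.array(p) for p,_ in T])-[u for _,u in T]).ravel()]
r=least_squares(f,[.6,-.2,.22]);print(r.x,r.fun.round(1), np.sqrt(np.diag(np.linalg.inv(r.jac.T@r.jac)))*.4)
o=r.x-R@np.array([-.09,-.2,0]);print("origin",o)
for p in [(240,273),(351.7,310)]: 
    w=plane("side",*p,0);print(R.T@(w-o))
a=np.load("side_avg.npy")[195:320,195:395]
cv2.imwrite("pics/s1z.png",cv2.resize(np.clip(a*1.5,0,255).astype(np.uint8),(800,500),interpolation=cv2.INTER_CUBIC))
a=np.load("top_avg.npy")[150:220,240:420]
cv2.imwrite("pics/t1z.png",cv2.resize(np.clip(a*2.2,0,255).astype(np.uint8),(800,311),interpolation=cv2.INTER_CUBIC))
```

```text
[ 0.60591991 -0.20286613  0.21159926] [-0.7  0.3 -0.1  0.5 -0.5 -0.5 -0.3 -0.3 -1.1  0.5 -0.   0.1] [0.0005525  0.00064456 0.00166488]
origin [0.68639871 0.00115142 0.21159926]
[ 0.11224362 -0.20197713 -0.21159926]
[ 0.10609736  0.20260459 -0.21159926]
```

View pics/s1z.png

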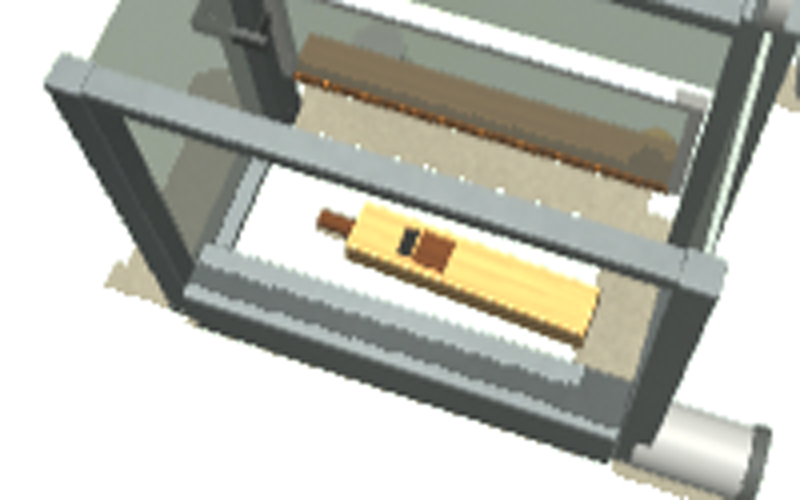

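View pics/t1z.png

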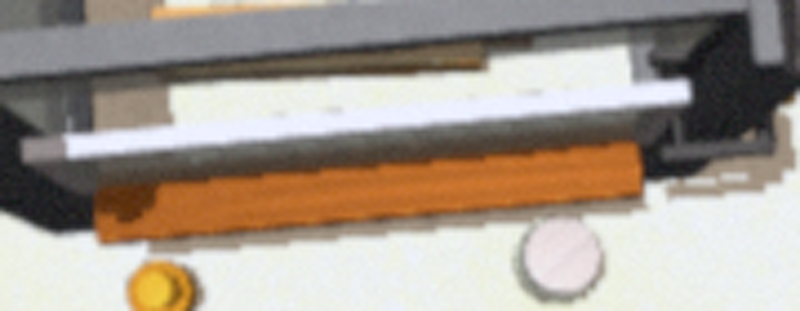

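Run:
```python
from h import *
from plant import manip
print([d for d in dir(manip) if d[0]!='_'],[d for d in dir(imaging) if d[0]!='_'])
for nm,u,v,z in[("vblock",432,278,.06),("mug",490,217,.085),("jar",366,208,.065),("weight",277,215,.052),("foot",233,260,.085)]: print(nm,plane("top",u,v,z).round(3))
# lip corners from t1z (scale 800/180)
g=lambda x,y:(240+(x+.5)*.225-.5,150+(y+.5)*.225-.5)
for x,y in[(100,243),(643,193),(97,187),(640,143)]: print(plane("top",*g(x,y),.113).round(4))
print(manip.state()['time'])
```

```text
['PlanningError', 'grip_depth', 'sign_off', 'state'] ['camera', 'camera_params']
vblock [ 0.33  -0.306  0.06 ]
mug [ 0.495 -0.469  0.085]
jar [ 0.532 -0.129  0.065]
weight [0.521 0.127 0.052]
foot [0.397 0.248 0.085]
[0.5474 0.1594 0.113 ]
[ 0.5679 -0.1766  0.113 ]
[0.5824 0.1607 0.113 ]
[ 0.599  -0.1761  0.113 ]
0.9
```

Call:
send_rows:
  series:
    - [[-40,0,0],[10,0,0],0]
    - [[-40,0,0],[10,0,0],0]

```text
time: 1.15
eef_pos: [0.24, -0.4945, 0.3121]
tcp_rot: [-71.1, 90.0, 114.5]
ft_force: [0.6, -0.3, 0.2]
width: 0.603
```

Run:
```python
from plant import manip
s=manip.state();print(s)
```

```text
{'time': 1.15, 'qpos': array([-6.41135084e+01,  7.77692712e+00,  2.23106090e+01,  1.04578371e+02,
        1.08542057e-03,  1.10329194e+02]), 'dq': array([-2.83389417e-02,  1.32742537e+01,  5.24611240e+01,  3.82459218e+01,
       -8.96657042e-02,  7.95707803e+01]), 'effort': array([-2.94583242e-04, -5.45653009e+01,  3.81805193e+01, -1.51179872e+00,
        2.36651931e-04, -2.34839246e+00]), 'eef_pos': array([ 0.23997679, -0.49449701,  0.31207343]), 'tcp_rot': array([-71.06214344,  89.9552976 , 114.49515391]), 'ft_force': array([ 0.62087124, -0.32796855,  0.16521735]), 'wrist_torque': array([-0.01027747, -0.02727265, -0.02994241]), 'width': 0.602718503965502}
```

Run:
```python
import numpy as np
from scipy.spatial.transform import Rotation as Ro
from plant import manip
s=manip.state()
R=Ro.from_euler('xyz',s['tcp_rot'],degrees=True);p=s['eef_pos'].copy()*1000
goal=np.array([490,-15,320.]);N=17
for i in range(N):
    d=(goal-p)/(N-i); l=R.inv().apply(d).round(0); p=p+R.apply(l); R=R*Ro.from_rotvec([-10.4,0,0],degrees=True)
    print([l.astype(int).tolist(),[-10.4,0,0],0],end=', ')
print(p,R.as_matrix().round(3))
```

```text
[[0, -27, -17], [-10.4, 0, 0], 0], [[0, -23, -22], [-10.4, 0, 0], 0], [[-1, -19, -26], [-10.4, 0, 0], 0], [[0, -14, -29], [-10.4, 0, 0], 0], [[-1, -8, -31], [-10.4, 0, 0], 0], [[0, -3, -32], [-10.4, 0, 0], 0], [[-1, 3, -32], [-10.4, 0, 0], 0], [[0, 9, -30], [-10.4, 0, 0], 0], [[-1, 14, -28], [-10.4, 0, 0], 0], [[0, 19, -25], [-10.4, 0, 0], 0], [[-1, 23, -22], [-10.4, 0, 0], 0], [[0, 27, -17], [-10.4, 0, 0], 0], [[-1, 29, -12], [-10.4, 0, 0], 0], [[0, 31, -6], [-10.4, 0, 0], 0], [[-1, 32, -1], [-10.4, 0, 0], 0], [[0, 31, 5], [-10.4, 0, 0], 0], [[-1, 30, 11], [-10.4, 0, 0], 0], [490.42762363 -15.52760619 320.33247046] [[-0.    -0.041  0.999]
 [ 0.001  0.999  0.041]
 [-1.     0.001 -0.   ]]
```

Call:
send_rows:
  series:
    - [[0,-27,-17],[-10.4,0,0],0]
    - [[0,-23,-22],[-10.4,0,0],0]
    - [[-1,-19,-26],[-10.4,0,0],0]
    - [[0,-14,-29],[-10.4,0,0],0]
    - [[-1,-8,-31],[-10.4,0,0],0]
    - [[0,-3,-32],[-10.4,0,0],0]
    - [[-1,3,-32],[-10.4,0,0],0]
    - [[0,9,-30],[-10.4,0,0],0]
    - [[-1,14,-28],[-10.4,0,0],0]

```text
time: 2.28
eef_pos: [0.372, -0.2387, 0.3154]
tcp_rot: [48.3, 90.0, -31.8]
ft_force: [-0.2, -0.2, 0.3]
width: 0.002
```

Call:
send_rows:
  series:
    - [[0,19,-25],[-10.4,0,0],0]
    - [[-1,23,-22],[-10.4,0,0],0]
    - [[0,27,-17],[-10.4,0,0],0]
    - [[-1,29,-12],[-10.4,0,0],0]
    - [[0,31,-6],[-10.4,0,0],0]
    - [[-1,32,-1],[-10.4,0,0],0]
    - [[0,31,5],[-10.4,0,0],0]
    - [[-1,30,11],[-10.4,0,0],0]

```text
time: 3.28
eef_pos: [0.4882, -0.0134, 0.3194]
tcp_rot: [-3.2, 90.0, -0.2]
ft_force: [-0.2, -0.5, 0.4]
width: -0.001
```

Call:
send_rows:
  series:
    - [[0,0,0],[0,-10,0],0]
    - [[0,0,0],[0,-10,0],0]
    - [[0,0,0],[0,-10,0],0]
    - [[0,0,0],[0,-10,0],0]
    - [[0,0,0],[0,0,0],0]

```text
time: 3.9
eef_pos: [0.4847, -0.0144, 0.3174]
tcp_rot: [-0.0, 50.0, 2.6]
ft_force: [-0.5, -0.2, 0.6]
width: -0.003
```

Run:
```python
from plant import manip
s=manip.state();print(s['qpos'].round(1),s['tcp_rot'],s['eef_pos'])
```

```text
[ -4.3 -41.9 -26.4  65.7   4.5  -5.4] [-1.41112263e-02  4.99523794e+01  2.64805574e+00] [ 0.48473117 -0.01441231  0.31738765]
```

```bash
cat > kin.py <<'E'
import numpy as np
D=[((5.011,10.034,95.099),.24002348,-.49461031,.23057913),((7.777,22.31,104.578),.23997679,-.49449701,.31207343),((-41.9,-26.4,65.7),.4847,-.0144,.3174)]
A=[];b=[]
for (q2,q3,q4),x,y,z in D:
    t=np.radians(q2);a=np.radians(q2-q3);p=np.radians(q2-q3+q4)
    A+= [[1,0,np.sin(t),np.cos(a),np.sin(a),np.cos(p)],[0,1,np.cos(t),-np.sin(a),np.cos(a),-np.sin(p)]]
    b+=[np.hypot(x,y),z]
A=np.array(A);b=np.array(b)
x,res,rk,sv=np.linalg.lstsq(A,b,rcond=None);print("r0,z0,L1,L2,L2',D",x.round(3),sv.round(3))
E
python3 kin.py
```

```text
r0,z0,L1,L2,L2',D [-0.003  0.16   0.441  0.521  0.042  0.456] [3.411 2.449 0.595 0.101 0.09  0.018]
```

Call:
send_rows:
  series:
    - [[20,0,-25],[0,0,0],0]
    - [[20,0,-25],[0,0,0],0]
    - [[20,0,-25],[0,0,0],0]
    - [[20,0,-25],[0,0,0],0]
    - [[0,0,0],[0,0,0],0]

```text
time: 4.53
eef_pos: [0.4697, -0.0164, 0.1936]
tcp_rot: [0.1, 50.7, 2.8]
ft_force: [0.2, -0.2, 0.7]
width: -0.001
```

Run:
```python
from plant import manip
s=manip.state();print(s['qpos'].round(2),s['tcp_rot'],s['eef_pos'])
```

```text
[ -4.99 -48.17 -42.6   56.57   4.94  -5.94] [ 0.12623894 50.7431457   2.81875419] [ 0.46966359 -0.01643572  0.19361693]
```

```bash
sed -i 's/^D=\[/D=[((-48.17,-42.6,56.57),.4697,-.0164,.1936),/' kin.py
cat >> kin.py <<'E'
r0,z0,L1,L2,L2p,Dt=x
print((A@x-b).round(4))
def ik(r,z,pd):
    p=np.radians(pd); wr=r-r0-Dt*np.cos(p); wz=z-z0+Dt*np.sin(p)
    L=np.hypot(L2,L2p);ph=np.arctan2(L2p,L2)
    d=np.hypot(wr,wz);c=(d*d-L1*L1-L**2)/(2*L1*L)
    if abs(c)>1:return None
    out=[]
    # elevation angles: upper e1, fore e2=e1-k
    k=np.arccos(c);e1=np.arctan2(wz,wr)+np.arctan2(L*np.sin(k),L1+L*np.cos(k));e2=e1-k
    q2=90-np.degrees(e1);a=np.degrees(ph-e2);q3=q2-a;return np.round([q2,q3,pd-a],1)
if __name__=="__main__":
    for r,z,pd in[(.4697,.1936,50.7),(.582,.075,0),(.582,.2,0),(.582,.075,20),(.582,.075,40),(.582,.075,60),(.5,.075,30),(.5,.06,60)]:print(r,z,pd,ik(r,z,pd))
E
python3 kin.py
```

```text
r0,z0,L1,L2,L2',D [-0.001  0.161  0.425  0.519  0.037  0.437] [3.916 2.826 0.804 0.125 0.12  0.029]
[ 0.0002 -0.0004 -0.0002  0.0004 -0.0001  0.0004  0.0001 -0.0003]
0.4697 0.1936 50.7 [-48.6 -42.9  56.4]
0.582 0.075 0 [  5.6 -76.9 -82.6]
0.582 0.2 0 [-46.3 -79.8 -33.5]
0.582 0.075 20 [-41.2 -74.9 -13.7]
0.582 0.075 40 [-36.  -56.9  19.2]
0.582 0.075 60 [-19.9 -36.   43.9]
0.5 0.075 30 [-69.2 -75.4  23.8]
0.5 0.06 60 [-33.  -46.   47.1]
```

```bash
cat > ik6.py <<'E'
import numpy as np
from kin import *
d2=.285;d1=Dt-d2
lo=np.array([-179,-48.56,-65.8,-126,-82.76]);hi=np.array([179,103.87,70.77,130.5,87.17])
def ik6(T,p,y):
    p=np.radians(p);y=np.radians(y)
    u=np.array([np.cos(p)*np.cos(y),np.cos(p)*np.sin(y),-np.sin(p)]);W=np.array(T)-d2*u
    q1=np.arctan2(W[1],W[0]);rad=np.array([np.cos(q1),np.sin(q1),0]);lat=np.array([-np.sin(q1),np.cos(q1),0])
    q5=np.degrees(np.arcsin(u@lat));a4=np.degrees(np.arctan2(-u[2],u@rad))
    V=W-0; r=np.hypot(W[0],W[1])
    # planar with D->d1
    pr=np.radians(a4); 
    k=ik(r+d2*np.cos(pr),W[2]-d2*np.sin(pr),a4)
    if k is None:return None
    return np.r_[np.degrees(q1),k,q5]
def margin(T,p,y):
    q=ik6(T,p,y)
    return -99 if q is None else min((q-lo).min(),(hi-q).min())
if __name__=="__main__":
    for z in(.07,.19):
        print(z); print("pitch",list(range(0,61,5)))
        for y in range(-70,71,10): print(y,[round(margin((.58,-.008,z),p,y)) for p in range(0,61,5)])
E
python3 ik6.py
```

```text
r0,z0,L1,L2,L2',D [-0.001  0.161  0.425  0.519  0.037  0.437] [3.916 2.826 0.804 0.125 0.12  0.029]
[ 0.0002 -0.0004 -0.0002  0.0004 -0.0001  0.0004  0.0001 -0.0003]
0.07
pitch [0, 5, 10, 15, 20, 25, 30, 35, 40, 45, 50, 55, 60]
-70 [-1, 2, 5, 9, 14, 18, 23, 28, 33, 38, 43, 48, 53]
-60 [-6, -2, 3, 8, 13, 18, 23, 28, 34, 39, 43, 45, 47]
-50 [5, 6, 9, 13, 17, 22, 25, 28, 30, 33, 36, 39, 42]
-40 [2, 1, 2, 5, 8, 12, 15, 19, 23, 26, 30, 34, 38]
-30 [-3, -5, -4, -3, 0, 4, 8, 12, 16, 21, 25, 29, 34]
-20 [-7, -9, -10, -8, -5, -1, 3, 7, 12, 17, 21, 26, 31]
-10 [-10, -12, -13, -11, -9, -5, 0, 4, 9, 14, 19, 24, 29]
0 [-11, -13, -14, -12, -10, -6, -1, 3, 8, 13, 19, 24, 29]
10 [-10, -12, -12, -11, -8, -4, 0, 5, 9, 14, 20, 25, 29]
20 [-7, -9, -9, -7, -4, -1, 3, 8, 12, 17, 22, 27, 31]
30 [-2, -4, -4, -2, 2, 5, 9, 13, 17, 21, 26, 30, 34]
40 [3, 2, 3, 6, 10, 13, 17, 20, 24, 27, 31, 34, 38]
50 [7, 9, 12, 16, 21, 24, 27, 29, 32, 34, 37, 40, 43]
60 [-3, 2, 7, 12, 17, 22, 27, 33, 38, 43, 44, 46, 48]
70 [-2, 8, 11, 14, 19, 23, 28, 32, 37, 42, 47, 52, 53]
0.19
pitch [0, 5, 10, 15, 20, 25, 30, 35, 40, 45, 50, 55, 60]
-70 [-11, 2, 5, 9, 14, 18, 23, 28, 33, 38, 43, 48, 48]
-60 [-6, -2, 3, 8, 13, 18, 23, 28, 34, 39, 44, 44, 45]
-50 [5, 6, 9, 13, 17, 22, 27, 32, 34, 35, 37, 38, 40]
-40 [0, 3, 7, 11, 16, 20, 22, 24, 26, 28, 30, 33, 36]
-30 [-5, -4, 0, 4, 8, 11, 13, 16, 19, 22, 25, 28, 32]
-20 [-10, -8, -5, -1, 2, 4, 6, 10, 13, 17, 21, 25, 29]
-10 [-14, -12, -8, -5, -4, -1, 2, 6, 10, 14, 18, 23, 27]
0 [-15, -13, -9, -7, -6, -3, 0, 4, 8, 13, 17, 22, 27]
10 [-13, -11, -8, -4, -3, -1, 2, 6, 10, 14, 18, 23, 28]
20 [-10, -8, -4, 0, 3, 5, 7, 10, 14, 17, 21, 25, 29]
30 [-4, -3, 1, 5, 10, 13, 15, 17, 20, 23, 26, 29, 32]
40 [1, 4, 8, 13, 18, 22, 24, 25, 27, 29, 31, 34, 36]
50 [7, 9, 12, 16, 21, 25, 30, 35, 36, 37, 38, 39, 41]
60 [-8, 2, 7, 12, 17, 22, 27, 33, 38, 43, 45, 45, 46]
70 [-11, 8, 11, 14, 19, 23, 28, 32, 37, 42, 47, 48, 47]
```

```bash
cat > plan.py <<'E'
import numpy as np
from scipy.spatial.transform import Rotation as Ro
from plant import manip
def plan(wps,lim=40,rl=10.4):
    s=manip.state();R=Ro.from_euler('xyz',s['tcp_rot'],degrees=True);p=s['eef_pos']*1000
    for g,pt,yw in wps:
        G=Ro.from_euler('xyz',[0,pt,yw],degrees=True);g=np.array(g,float)
        N=int(np.ceil(max(np.linalg.norm(g-p)/lim,np.degrees((R.inv()*G).magnitude())/rl,1)))
        rows=[]
        for i in range(N):
            l=R.inv().apply((g-p)/(N-i)).round(0);rv=((R.inv()*G).as_rotvec(degrees=True)/(N-i)).round(1)
            p=p+R.apply(l);R=R*Ro.from_rotvec(rv,degrees=True);rows.append([l.astype(int).tolist(),rv.tolist(),0])
        print(p.round(1),R.as_euler('xyz',degrees=True).round(1),rows)
E
python3 - <<'E'
from ik6 import margin,ik6
for a in[((.4697,-.0164,.1936),51,3),((.52,-.01,.17),60,3),((.53,-.01,.055),60,3),((.55,-.01,.055),50,3),((.571,-.009,.06),40,3),((.571,-.009,.12),40,3),((.571,-.009,.18),40,3)]:print(a,ik6(*a).round(1),margin(*a))
from plan import plan
plan([((520,-10,170),60,3),((530,-10,55),60,3),((571,-9,60),40,3)])
E
```

```text
r0,z0,L1,L2,L2',D [-0.001  0.161  0.425  0.519  0.037  0.437] [3.916 2.826 0.804 0.125 0.12  0.029]
[ 0.0002 -0.0004 -0.0002  0.0004 -0.0001  0.0004  0.0001 -0.0003]
((0.4697, -0.0164, 0.1936), 51, 3) [ -5.1 -47.9 -42.4  56.8   5.1] 0.6600000000000037
((0.52, -0.01, 0.17), 60, 3) [ -2.6 -30.6 -32.4  58.3   2.8] 17.96
((0.53, -0.01, 0.055), 60, 3) [ -2.6 -27.5 -43.3  44.3   2.8] 21.060000000000002
((0.55, -0.01, 0.055), 50, 3) [ -3.1 -33.3 -51.5  31.9   3.9] 14.299999999999997
((0.571, -0.009, 0.06), 40, 3) [ -3.3 -37.2 -59.1  18.2   4.8] 6.699999999999996
((0.571, -0.009, 0.12), 40, 3) [ -3.3 -40.3 -53.8  26.7   4.8] 8.260000000000005
((0.571, -0.009, 0.18), 40, 3) [ -3.3 -41.5 -47.7  34.    4.8] 7.060000000000002
[519.7 -10.  170.1] [-0. 60.  3.] [[[25, 2, 12], [-0.1, 4.6, 0.0], 0], [[24, 2, 14], [-0.2, 4.7, 0.1], 0]]
[529.7 -10.5  54.6] [-0. 60.  3.] [[[35, 0, -16], [0.0, -0.0, -0.0], 0], [[35, 0, -16], [0.0, -0.0, -0.0], 0], [[35, -1, -17], [0.0, -0.0, -0.0], 0]]
[571.   -9.3  60.3] [-0. 40.  3.] [[[8, 0, 19], [0.0, -10.0, -0.0], 0], [[11, -1, 18], [0.0, -10.0, -0.0], 0]]
```

Call:
send_rows:
  series:
    - [[25,2,12],[0,4.6,0],0]
    - [[24,2,14],[-0.3,4.7,0],0]
    - [[35,0,-16],[0,0,0],0]
    - [[35,0,-16],[0,0,0],0]
    - [[35,0,-17],[0,0,0],0]
    - [[0,0,0],[0,0,0],0]

```text
time: 5.28
eef_pos: [0.5302, -0.0095, 0.0546]
tcp_rot: [-0.2, 60.0, 2.8]
ft_force: [-0.5, 0.1, 0.5]
width: 0.0
```

Run:
```python
from h import *
from plan import plan
plan([((571,-9,60),40,3)])
a=imaging.camera("top");cv2.imwrite("pics/t2.png",cv2.resize(cv2.convertScaleAbs(a[140:260,230:430],alpha=2),(800,480)))
a=imaging.camera("side");cv2.imwrite("pics/s2.png",cv2.resize(cv2.convertScaleAbs(a[100:250,200:430],alpha=1.3),(800,522)))
```

```text
[570.8  -9.4  59.6] [ 0.1 40.   3. ] [[[8, -1, 19], [0.0, -10.0, 0.0], 0], [[11, -1, 17], [0.1, -10.0, 0.1], 0]]
```

View pics/t2.png

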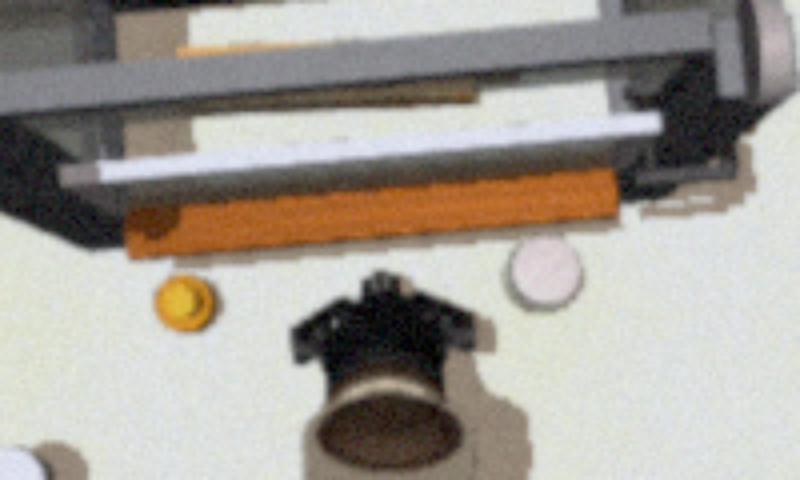

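View pics/s2.png

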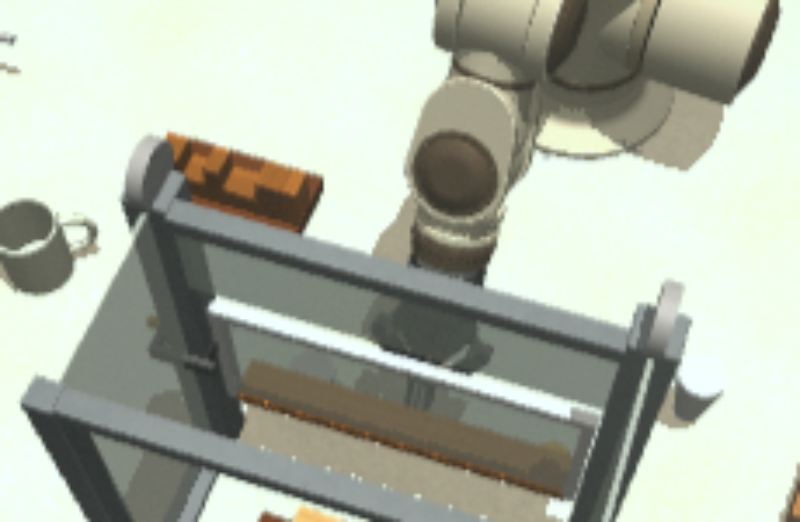

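Call:
send_rows:
  series:
    - [[8,-1,19],[0,-10,0],0]
    - [[11,-1,17],[0,-10,0],0]
    - [[0,0,0],[0,0,0],0]

```text
time: 5.75
eef_pos: [0.5697, -0.0096, 0.0602]
tcp_rot: [-0.1, 39.9, 2.9]
ft_force: [-0.7, 0.5, -0.6]
width: 0.001
```

Run:
```python
from h import *
from plan import plan
plan([((571,-9,180),40,3)],lim=10)
a=imaging.camera("top");cv2.imwrite("pics/t3.png",cv2.resize(cv2.convertScaleAbs(a[140:260,230:430],alpha=2),(800,480)))
```

```text
[570.9  -9.3 180.3] [ 0. 40.  3.] [[[-6, 0, 8], [0.0, 0.0, 0.0], 0], [[-6, 0, 8], [0.0, 0.0, 0.0], 0], [[-6, 0, 8], [0.0, 0.0, 0.0], 0], [[-6, 0, 8], [0.0, 0.0, 0.0], 0], [[-6, 0, 8], [0.0, 0.0, 0.0], 0], [[-7, 0, 8], [0.0, 0.0, 0.0], 0], [[-6, 0, 7], [0.0, 0.0, 0.0], 0], [[-7, 0, 8], [0.0, 0.0, 0.0], 0], [[-6, 0, 7], [0.0, 0.0, 0.0], 0], [[-7, 0, 8], [0.0, 0.0, 0.0], 0], [[-6, 0, 7], [0.0, 0.1, 0.0], 0], [[-7, 0, 8], [0.1, 0.0, 0.1], 0]]
```

View pics/t3.png

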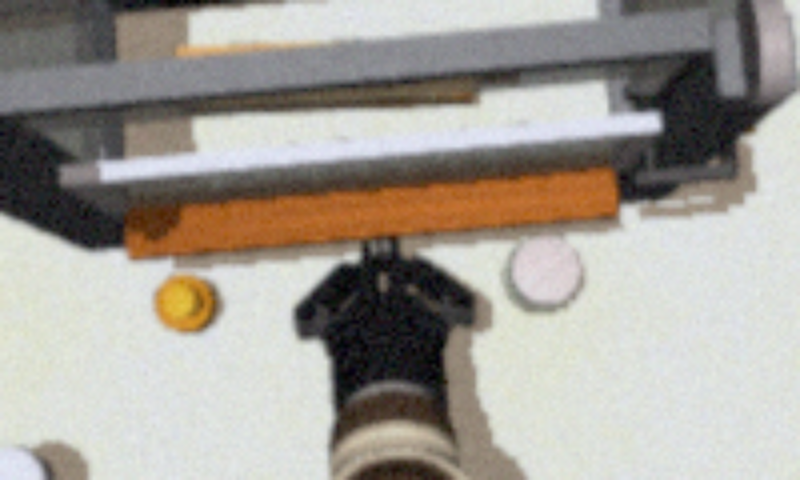

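Call:
send_rows:
  series:
    - [[4,0,3],[0,0,0],0]
    - [[-3,0,4],[0,0,0],0]
    - [[-3,0,4],[0,0,0],0]
    - [[-3,0,4],[0,0,0],0]

```text
time: 6.3
eef_pos: [0.5763, -0.0092, 0.0756]
tcp_rot: [-0.1, 39.9, 2.9]
ft_force: [-1.2, -0.1, -5.1]
width: 0.001
```

Call:
send_rows:
  series:
    - [[-3,0,4],[0,0,0],0]
    - [[-3,0,4],[0,0,0],0]
    - [[-3,0,4],[0,0,0],0]

```text
time: 6.68
eef_pos: [0.5767, -0.0092, 0.0901]
tcp_rot: [-0.1, 39.9, 2.9]
ft_force: [-8.1, -0.8, -5.4]
width: -0.004
```

Run:
```python
from h import *
from plant import manip
s=manip.state();print(s['ft_force'],s['eef_pos'])
a=imaging.camera("top");cv2.imwrite("pics/t4.png",cv2.resize(cv2.convertScaleAbs(a[140:260,230:430],alpha=2),(800,480)))
a=imaging.camera("side");cv2.imwrite("pics/s4.png",cv2.resize(cv2.convertScaleAbs(a[170:260,230:360],alpha=1.3),(800,554)))
```

```text
[-8.09469766 -0.75440533 -5.37642018] [ 0.57666621 -0.00920167  0.09014349]
```

View pics/t4.png

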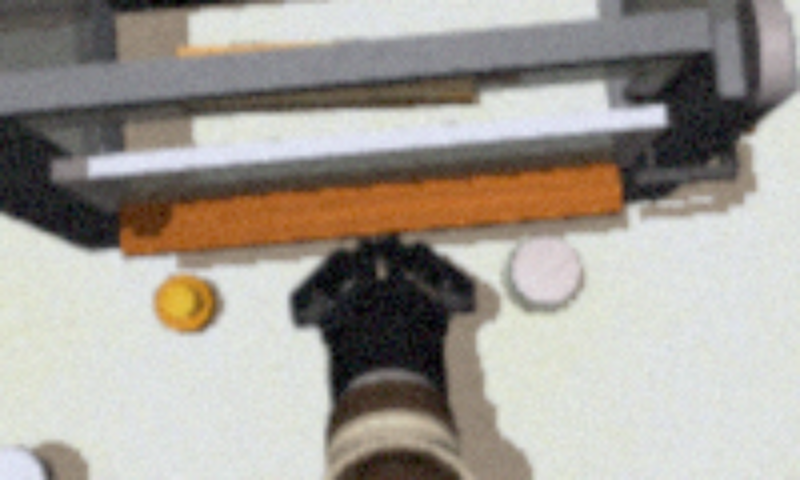

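View pics/s4.png

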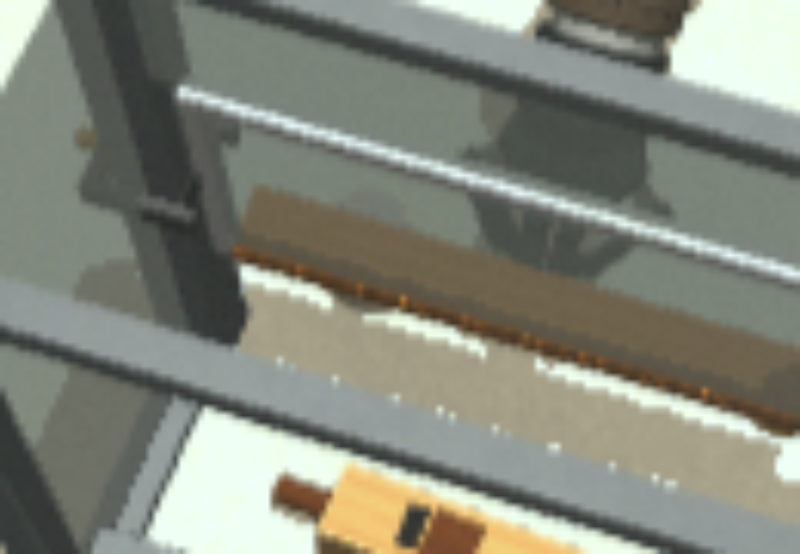

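Call:
send_rows:
  series:
    - [[-7,0,8],[0,0,0],0]
    - [[-7,0,8],[0,0,0],0]
    - [[-7,0,8],[0,0,0],0]
    - [[-7,0,8],[0,0,0],0]

```text
time: 7.28
eef_pos: [0.5764, -0.0092, 0.1348]
tcp_rot: [-0.2, 39.7, 2.9]
ft_force: [-2.8, 0.2, -6.8]
width: -0.001
```

Call:
send_rows:
  series:
    - [[-6,0,7],[0,0,0],0]
    - [[-7,0,8],[0,0,0],0]
    - [[-5,0,6],[0,0,0],0]
    - [[0,0,0],[0,0,0],0]

```text
time: 7.78
eef_pos: [0.5766, -0.0091, 0.1634]
tcp_rot: [-0.2, 39.6, 2.9]
ft_force: [-2.3, -0.1, -1.1]
width: -0.001
```

```bash
cat > look.py <<'E'
import sys
from h import *
from plant import manip
t=sys.argv[1]
s=manip.state();print(s['ft_force'],s['eef_pos'],s['time'])
a=np.mean([imaging.camera("top").astype(np.float32) for _ in range(4)],0)
np.save(f"top{t}.npy",a);b=np.mean([imaging.camera("side").astype(np.float32) for _ in range(4)],0);np.save(f"side{t}.npy",b)
def sv(a,x,y,w,h,k,al,f):
    z=cv2.resize(np.clip(a[y:y+h,x:x+w]*al,0,255).astype(np.uint8),(w*k,h*k),interpolation=cv2.INTER_CUBIC)
    for i in range(0,w,10): cv2.putText(z,str(x+i),(i*k,10),0,.35,(0,0,255),1)
    for i in range(0,h,10): cv2.putText(z,str(y+i),(0,i*k+4),0,.35,(0,0,255),1)
    cv2.imwrite(f,z)
sv(a,240,150,190,70,4,2.2,f"pics/t{t}.png");sv(b,235,160,130,90,6,1.5,f"pics/s{t}.png")
E
python3 look.py 5
```

```text
[-2.2896898  -0.06271807 -1.08470137] [ 0.57661492 -0.00910534  0.16336223] 7.775
```

View pics/t5.png

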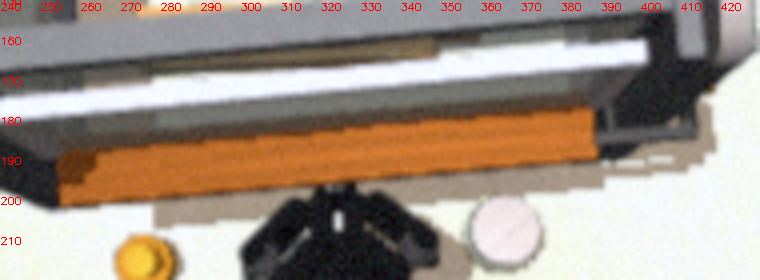

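View pics/s5.png

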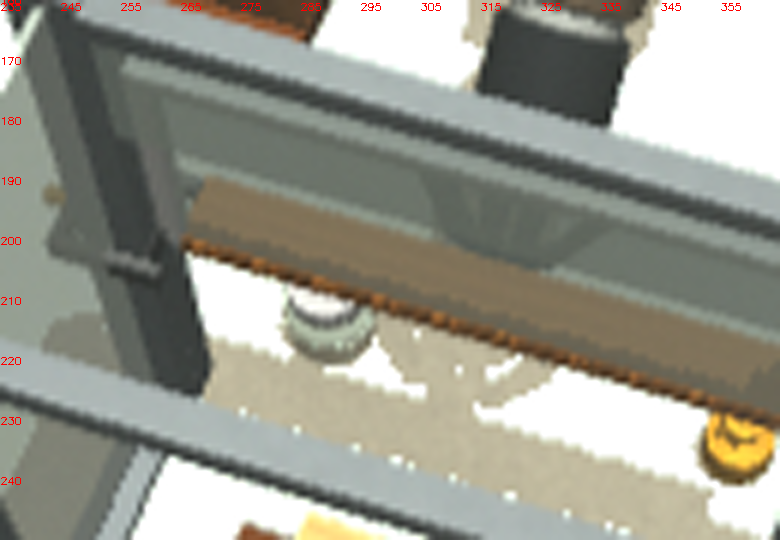

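```bash
python3 - <<'E'
from h import *
def vz(n,uv,P0):
    c,d=ray(n,*uv); # closest to vertical line through P0
    A=np.c_[d,[0,0,-1]]; t=np.linalg.lstsq(A,np.r_[P0[:2],0]-c,rcond=None)[0]; X=c+d*t[0]; return t[1],np.hypot(*(X[:2]-P0[:2]))
A=plane("side",272.1,203.4,.113);B=plane("side",268.9,214.1,.097);print(A,B)
print(vz("side",(269.2,189.3),A)[0]-.113,vz("side",(265.4,200.1),B)[0]-.097, vz("side",(269.2,189.3),A)[1])
g=lambda x,y:(240+(x+.5)/4-.5,150+(y+.5)/4-.5)
for zt in(.19,.2,.21): print(zt,[plane("top",*g(x,y),zt).round(4).tolist() for x,y in[(58,152),(597,106),(600,157),(62,206)]], np.linalg.norm(plane("top",*g(58,152),zt)-plane("top",*g(597,106),zt)))
E
python3 - <<'E'
import cv2,numpy as np
for t,y in(("_avg",190),("5",175)):
    a=np.load(f"side{t}.npy")[y:y+35,240:285];z=cv2.resize(np.clip(a*1.6,0,255).astype(np.uint8),None,fx=17,fy=16,interpolation=cv2.INTER_CUBIC)
    for i in range(0,45,5): cv2.putText(z,str(240+i),(i*17,10),0,.35,(0,0,255),1)
    for i in range(0,35,5): cv2.putText(z,str(y+i),(0,i*16+4),0,.35,(0,0,255),1)
    cv2.imwrite(f"pics/lipc{t}.png",z)
E
```

```text
[ 0.56702988 -0.17281786  0.113     ] [ 0.60252133 -0.1702154   0.097     ]
0.09592016665338966 0.10043434738223359 0.00012188357377617644
0.19 [[0.584, 0.1657, 0.19], [0.6026, -0.1805, 0.19], [0.5697, -0.181, 0.19], [0.549, 0.1636, 0.19]] 0.34673055587222235
0.2 [[0.5826, 0.1637, 0.2], [0.601, -0.1791, 0.2], [0.5685, -0.1796, 0.2], [0.548, 0.1616, 0.2]] 0.34337104267235136
0.21 [[0.5813, 0.1618, 0.21], [0.5995, -0.1778, 0.21], [0.5673, -0.1782, 0.21], [0.5471, 0.1597, 0.21]] 0.3400115294724806
```

View pics/lipc_avg.png

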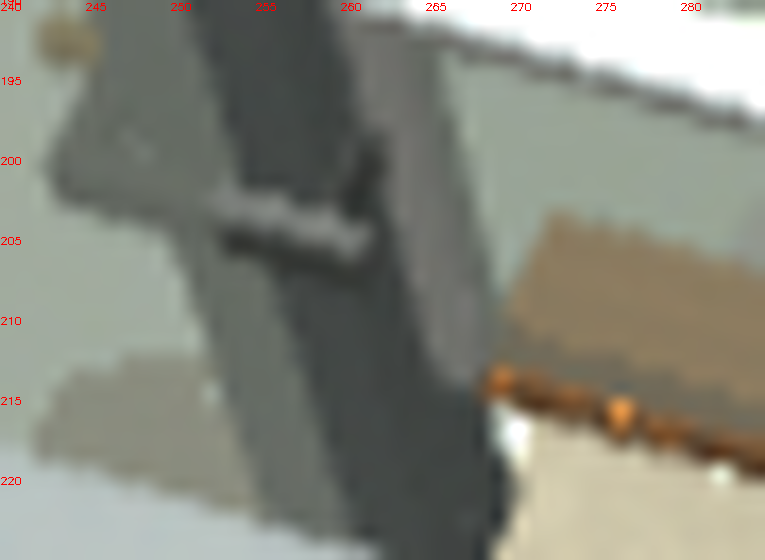

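View pics/lipc5.png

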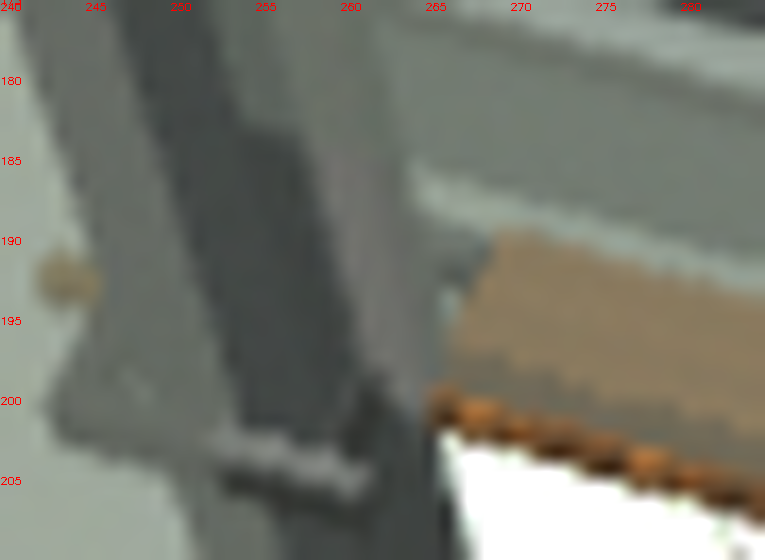

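Run:
```python
from h import *
from scipy.optimize import least_squares
h=.032;k=.008
S=[((h,h,k),(261.2,204.7)),((h,h,-k),(260.9,207.1)),((h,-h,k),(242.3,200.1)),((h,-h,-k),(243.2,202.3))]
T=[((-h,h,k),(388.5,185.8)),((-h,-h,k),(413.5,184.3))]
def fit(S,T,hh,q0,yaw):
    c,s=np.cos(yaw),np.sin(yaw);R=np.array([[c,-s,0],[s,c,0],[0,0,1]])
    f=lambda q:np.r_[(proj("side",[q+R@np.array(p) for p,_ in S])-[u for _,u in S]).ravel(),(proj("top",[q+R@np.array(p) for p,_ in T])-[u for _,u in T]).ravel()]
    r=least_squares(f,q0);return r
for y in(2.5,3,3.5):
    r=fit(S,T,0,[.6,-.2,.22],np.radians(y));print(y,r.x.round(4),r.fun.round(1))
# lip -y end: local origin lip_front centre; same treatment, current & initial
g=lambda x,y:(240+(x+.5)/4-.5,150+(y+.5)/4-.5)
for nm,SS,TT in[("init",[((0,-.17,k),(271.8,202.8)),((.035,-.17,-k),(268.2,214.3))],[((.035,.17,k),(240+97.5*.225-.5,150+187.5*.225-.5)),((.035,-.17,k),(240+640.5*.225-.5,150+143.5*.225-.5))]),
  ("now",[((0,-.17,k),(268.8,188.9)),((.035,-.17,-k),(265.0,200.3))],[((.035,.17,k),g(58,152)),((.035,-.17,k),g(597,106))])]:
    for y in(2.5,3,3.5):
        r=fit(SS,TT,0,[.56,0,.15],np.radians(y));print(nm,y,r.x.round(4),r.fun.round(1))
```

```text
2.5 [ 0.6059 -0.2023  0.2127] [-0.8  0.6  0.1  0.6 -0.4 -0.7 -0.5 -0.5 -1.   0.5 -0.1  0.1]
3 [ 0.606  -0.2023  0.213 ] [-0.7  0.5  0.2  0.5 -0.4 -0.7 -0.4 -0.4 -0.9  0.6 -0.  -0.1]
3.5 [ 0.6061 -0.2022  0.2132] [-0.6  0.5  0.4  0.5 -0.4 -0.6 -0.4 -0.3 -0.8  0.6  0.1 -0.2]
init 2.5 [ 0.5565 -0.0083  0.0962] [-0.4  0.6 -0.2 -0.5 -0.3 -0.2 -0.2  0.5]
init 3 [ 0.5561 -0.0084  0.0977] [-0.6  0.6 -0.3 -0.5 -0.4  0.4 -0.2  0. ]
init 3.5 [ 0.5557 -0.0085  0.0993] [-0.8  0.6 -0.5 -0.4 -0.5  1.  -0.3 -0.4]
now 2.5 [ 0.5563 -0.0085  0.1948] [-0.5  0.  -0.3 -0.3  0.1 -0.6 -0.8  0.8]
now 3 [ 0.5559 -0.0086  0.1962] [-0.7  0.1 -0.5 -0.2 -0.   0.1 -0.8  0.3]
now 3.5 [ 0.5555 -0.0087  0.1976] [-0.9  0.1 -0.6 -0.1 -0.2  0.7 -0.9 -0.2]
```

Run:
```python
from h import *
a=(np.load("side_avg.npy")+0*np.load("side5.npy"))[...].mean(2)
b=np.load("side5.npy").mean(2)
print("rows 196..210")
for u in range(241,265): print(u,a[196:211,u].round(0).astype(int),b[196:211,u].round(0).astype(int)[4:12])
```

```text
rows 196..210
241 [103 103 102 102 102 102 102 103 103 102 102 103 103 103 102] [101 101 102 102 101 101 102 101]
242 [102 102 102  96  86  98 102 102 103 103 103 102 103 103 103] [ 84  97 101 102 102 100 101 101]
243 [103  96  80  68  64  62  78  98 103 103 102 102 103 102 103] [ 64  62  76  97 101 101 101 101]
244 [ 80  69  66  66  65  62  62  94 103 102 102 102 102 102 102] [ 64  61  61  93 102 101 102 101]
245 [ 66  66  65  65  66  63  61  86 100 102 103 102 102 102 102] [ 66  63  61  85  99 101 102 101]
246 [ 65  63  61  65  66  63  61  69  96 102 102 102 102 103 102] [ 65  63  61  69  95 102 101 101]
247 [ 63  62  69  66  66  65  62  69  96 103 103 103 103 103 102] [ 65  64  62  69  95 101 101 101]
248 [ 65  65  64  72  68  66  62  61  86 100 103 103 103 103 103] [ 67  64  62  61  85 100 102 102]
249 [ 64  64  64  65  66  66  63  61  78  98 103 103 103 103 103] [ 65  65  62  62  77  98 102 102]
250 [ 65  64  64  64  66  66  65  62  62  71  81  99 103 103 103] [65 65 64 62 61 71 81 97]
251 [64 65 64 64 64 66 66 62 62 63 64 65 72 81 98] [64 65 65 61 61 62 64 64]
252 [62 64 65 64 
[... 283 characters left out ...]
 47 61]
256 [44 44 43 44 43 43 73 79 55 36 35 42 52 54 62] [43 43 72 78 54 35 34 42]
257 [43 43 43 44 44 44 47 74 70 44 33 42 44 43 44] [44 42 46 72 70 44 33 41]
258 [42 40 42 42 43 43 46 73 79 49 33 39 43 44 43] [42 42 46 72 79 49 32 39]
259 [41 41 42 41 42 46 49 73 80 55 36 35 42 43 44] [43 46 48 73 78 54 35 34]
260 [48 42 45 49 46 37 33 43 73 70 44 35 42 44 44] [45 38 33 42 72 69 43 34]
261 [64 60 49 38 33 32 33 39 63 52 39 36 38 41 42] [33 33 33 40 62 52 38 34]
262 [69 69 55 49 43 50 49 42 40 39 38 40 41 41 41] [38 37 39 41 39 39 37 41]
263 [69 69 69 69 69 70 70 70 59 55 50 43 41 41 42] [54 42 40 41 40 40 41 41]
264 [66 66 69 69 68 69 69 69 69 70 69 69 58 55 49] [64 51 46 43 41 40 41 41]
```

```bash
cat > lip.py <<'E'
from h import *
from scipy.optimize import least_squares
def edge(prof,lo,hi,first=True):
    m=(lo+hi)/2; i=np.where((prof[:-1]-m)*(prof[1:]-m)<=0)[0]
    i=i[0] if first else i[-1]
    return i+(m-prof[i])/(prof[i+1]-prof[i])
def lines(side,u0,v0,v1,us):
    # front-top edge line in side view via chroma (R-B)
    ch=side[...,2]-side[...,0]; out=[]
    for u in us:
        p=ch[v0:v1,u]; 
        j=np.argmax(np.diff(cv2.GaussianBlur(p.reshape(-1,1),(1,3),0).ravel()))
        out.append(p.round(0).astype(int))
    return out
if __name__=="__main__":
    for t,v0 in(("_avg",198),("5",184)):
        s=np.load(f"side{t}.npy");ch=s[...,2]-s[...,0]
        for u in(268,270,272,274,276,278,280,284): print(t,u,v0,ch[v0:v0+24,u].round(0).astype(int))
E
python3 lip.py
```

```text
_avg 268 198 [ 2  2  1  1  0  2  1  1  1  1  1  1  2  2  4 18 28  7 -2 -2 -2 -1 -1 -1]
_avg 270 198 [ 2  1  1  1  1  1  1  1  3 15 25 26 18 14 15 38 31 24  4 -2 13 17 12 15]
_avg 272 198 [ 2  2  2  2  2 16 25 27 27 28 26 26 26 18 16 24 36 32 24 23 22 23 23 23]
_avg 274 198 [ 2  2  2  2  2  7 22 26 27 28 27 26 27 26 18 15 37 37 24 22 22 22 22 22]
_avg 276 198 [ 2  2  3  3  3  3 16 25 27 28 27 26 27 27 19 15 16 94 72 34 22 22 22 23]
_avg 278 198 [ 2  2  2  1  2  2  7 21 26 27 28 28 27 28 27 18 15 22 48 38 24 23 23 23]
_avg 280 198 [ 1  1  1  1  1  2  3 16 26 27 28 29 27 27 28 27 18 15 38 31 24 22 22 22]
_avg 284 198 [ 2  2  1  1  3  2  3  3  7 21 27 28 28 27 26 27 28 19 15 36 36 27 21 21]
5 268 184 [ 0  0  1  2  2  1  1 10 24 27 26 26 26 17 15 16 60 51 28  0 -3  0 -3 -4]
5 270 184 [ 0  0  1  1  1 16 26 26 26 28 26 26 26 26 18 15 22 51 43 10  0 -1  0 -1]
5 272 184 [ 1  1  0  1  0  4 20 26 27 27 26 26 26 26 18 14 15 40 33 26  2  0  2  1]
5 274 184 [ 1  1  1  0  1  2 14 26 26 27 27 26 26 28 26 18 15 24 39 36 25  6  4  1]
5 276 184 [ 0  0  1  0  1  0  1 20 26 27 28 28 26 27 27 26 18 15 36 32 27 10  5  3]
5 278 184 [ 1  0  0  1  1  1  1  6 21 27 28 28 27 26 27 27 18 16 14 61 50 29  5  3]
5 280 184 [ 0  1  0  0  0  0  2  2 16 25 27 27 28 26 26 26 26 18 16 22 51 44 12  9]
5 284 184 [ 1  1  1  2  0  0  1  2  2 15 26 27 27 28 26 26 27 28 20 16 22 35 36 26]
```

```bash
cat > fit.py <<'E'
from h import *
from scipy.optimize import least_squares
h=.032;k=.008
def fit(S,T,yaw,q0=[.6,-.1,.2]):
    yaw=np.radians(yaw);c,s=np.cos(yaw),np.sin(yaw);R=np.array([[c,-s,0],[s,c,0],[0,0,1]])
    f=lambda q:np.r_[(proj("side",[q+R@np.array(p) for p,_ in S])-[u for _,u in S]).ravel(),(proj("top",[q+R@np.array(p) for p,_ in T])-[u for _,u in T]).ravel()]
    return least_squares(f,q0)
if __name__=="__main__":
    S=[((h,h,k),(261.2,205.7)),((h,h,-k),(261.4,207.7)),((h,-h,k),(242.3,200.0)),((h,-h,-k),(243.1,202.3))]
    T=[((-h,h,k),(388.5,185.8)),((-h,-h,k),(413.5,184.3))]
    g=lambda x,y:(240+(x+.5)/4-.5,150+(y+.5)/4-.5)
    j=lambda x,y:(240+(x+.5)*.225-.5,150+(y+.5)*.225-.5)
    for y in(2.5,3.2):
        r=fit(S,T,y);print("collar",r.x.round(4),r.fun.round(1))
        for nm,a,b,t in[("init",(271.5,202.85),(269,209.9),(j(97,187),j(640,143))),("now",(269.3,188.7),(266,196.4),(g(58,152),g(597,106)))]:
            r=fit([((0,-.17,k),a),((.035,-.17,k),b)],[((.035,.17,k),t[0]),((.035,-.17,k),t[1])],y);print(nm,r.x.round(4),r.fun.round(1))
E
python3 fit.py
```

```text
collar [ 0.6062 -0.2024  0.2107] [-0.8 -0.  -0.3  0.3 -0.4 -0.3 -0.3 -0.1 -1.1  0.5 -0.2  0.1]
init [ 0.5552 -0.0078  0.1013] [-0.  -0.4 -1.4  0.8 -0.8  0.1 -0.1  0.7]
now [ 0.555  -0.0074  0.1978] [-0.7 -0.5 -1.6  0.6 -0.5 -0.2 -1.   1.1]
collar [ 0.6062 -0.2024  0.211 ] [-0.6 -0.1 -0.2  0.2 -0.3 -0.2 -0.3 -0.  -0.9  0.6 -0.1 -0.1]
init [ 0.5546 -0.008   0.1035] [-0.3 -0.4 -1.6  0.9 -1.   0.9 -0.2  0.1]
now [ 0.5544 -0.0076  0.1997] [-0.9 -0.4 -1.8  0.7 -0.7  0.7 -1.1  0.4]
```

Call:
send_rows:
  series:
    - [[-2,0,2],[0,0,0],0]
    - [[-2,0,3],[0,0,0],0]
    - [[-3,0,3],[0,0,0],0]
    - [[0,0,0],[0,0,0],0]
    - [[0,0,0],[0,0,0],0]

```text
time: 8.8
eef_pos: [0.5755, -0.0091, 0.1718]
tcp_rot: [-0.1, 39.7, 2.9]
ft_force: [-5.0, -0.2, -2.7]
width: -0.002
```

```bash
python3 look.py 6
python3 - <<'E'
import numpy as np
s=np.load("side6.npy");ch=s[...,2]-s[...,0]
for u in(264,266,268,270,272,276,280,284): print(u,182,ch[182:206,u].round(0).astype(int))
E
```

```text
[-5.00178201 -0.1822862  -2.66890586] [ 0.57551046 -0.00907431  0.17175501] 8.8
264 182 [ 1  1  1  0  2  1  1  1  1  1  1  2  2  2  2  2  2  2  8  2 -1 -1 -1 -1]
266 182 [ 1  0  1  1  2  0  1  0  1  1  1  6 16 19 14 14 40 52 34  6  0 -1 -2 -2]
268 182 [ 1  2  1  1  0  1  1 12 20 26 26 26 26 27 18 14 16 91 65 27  1 -2 -3  0]
270 182 [ 1  1  0  0  0  2 16 24 26 27 28 26 27 26 26 18 16 23 46 40 11  2 -2 -2]
272 182 [ 0  2  1  0  0  1  6 21 26 27 27 28 26 27 26 18 15 15 37 33 24  4  1  0]
276 182 [ 1  0  0  0  0  0  0  2 21 27 27 28 27 26 27 28 26 18 15 36 33 28 10  4]
280 182 [ 0  0  0  0  0  0  0  0  2 20 27 26 28 28 27 26 26 26 18 15 22 45 41 12]
284 182 [ 1  2  1  1  1  2  1  0  2  2 16 25 26 28 27 26 26 27 26 19 16 22 35 35]
```

View pics/s6.png

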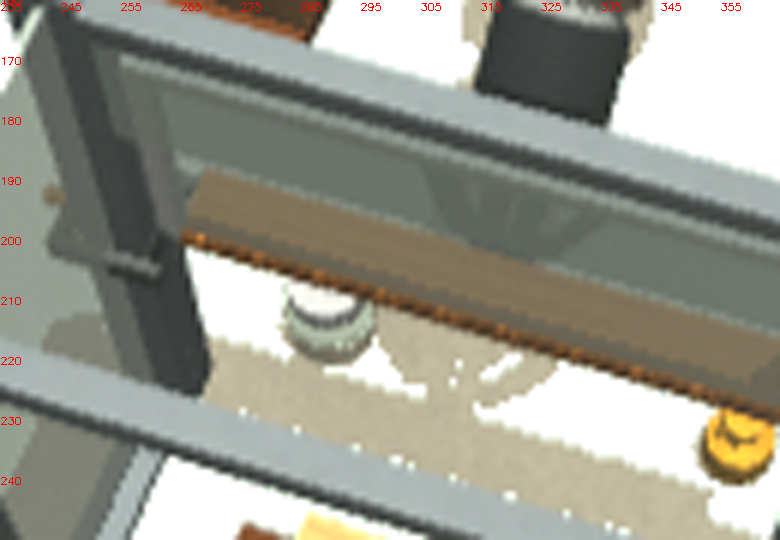

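View pics/t6.png

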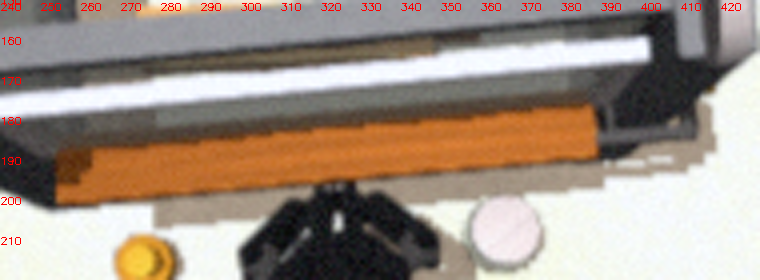

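Call:
send_rows:
  series:
    - [[-1,0,2],[0,0,0],0]
    - [[-2,0,2],[0,0,0],0]
    - [[0,0,0],[0,0,0],0]
    - [[0,0,0],[0,0,0],0]

```text
time: 9.7
eef_pos: [0.5756, -0.0091, 0.1764]
tcp_rot: [-0.1, 39.8, 2.9]
ft_force: [-8.6, 0.7, -3.8]
width: -0.004
```

```bash
python3 look.py 7
python3 - <<'E'
import numpy as np
from h import *
from fit import fit,k
def edges(t,v0):
    s=np.load(f"side{t}.npy");ch=s[...,2]-s[...,0];o=[]
    for u in range(274,300,2):
        p=ch[v0:v0+30,u]; i=np.where((p[:-1]<14)&(p[1:]>=14))[0][0]; o.append((u,v0+i+(14-p[i])/(p[i+1]-p[i])))
    return np.polyfit(*np.array(o).T,1)
# z of lip from front-top line only, with x,y line fixed at front edge world line x=.555.., yaw 3
def zline(pf,x0,yaw=3.0,y=-.1):
    yw=np.radians(yaw); from scipy.optimize import brentq
    P=lambda z:proj("side",[[x0-np.sin(yw)*(y+.008),y,z]])[0]
    f=lambda z:P(z)[1]-np.polyval(pf,P(z)[0]); return brentq(f,.05,.3)-.008
for t,v0 in(("_avg",196),("5",180),("6",180),("7",180)):
    pf=edges(t,v0);print(t,pf,[round(zline(pf,x),4) for x in(.553,.555,.557,.559)])
E
```

```text
[-8.64464373  0.679902   -3.77130036] [ 0.5755727  -0.00906095  0.17641052] 9.7
_avg [  0.29967783 121.17488549] [0.1004, 0.1045, 0.1087, 0.1128]
5 [  0.29873015 108.26011305] [0.1955, 0.1993, 0.2031, 0.207]
6 [  0.29867632 107.08599192] [0.2035, 0.2073, 0.2111, 0.2148]
7 [  0.29536513 107.40311083] [0.2078, 0.2115, 0.2153, 0.2191]
```

Call:
send_rows:
  series:
    - [[6,0,-8],[0,0,0],0]
    - [[8,0,-8],[0,0,0],0]
    - [[-19,0,-16],[0,6,0],0]
    - [[-18,0,-18],[0,10,0],0]
    - [[-5,0,-9],[0,4,0],0]
    - [[0,0,0],[0,0,0],0]

```text
time: 10.85
eef_pos: [0.5172, -0.0122, 0.1555]
tcp_rot: [-0.2, 59.6, 2.8]
ft_force: [-0.1, 1.3, 0.5]
width: 0.001
```

```bash
python3 look.py 8
python3 - <<'E'
import numpy as np
s=np.load("side8.npy");ch=s[...,2]-s[...,0];o=[]
for u in range(274,300,2):
    p=ch[180:210,u]; i=np.where((p[:-1]<14)&(p[1:]>=14))[0][0]; o.append((u,180+i+(14-p[i])/(p[i+1]-p[i])))
print(np.polyfit(*np.array(o).T,1))
E
```

```text
[-0.08707606  1.26962525  0.50810828] [ 0.51716205 -0.01220418  0.15554032] 10.85
[  0.29534191 107.41553445]
```

View pics/s8.png

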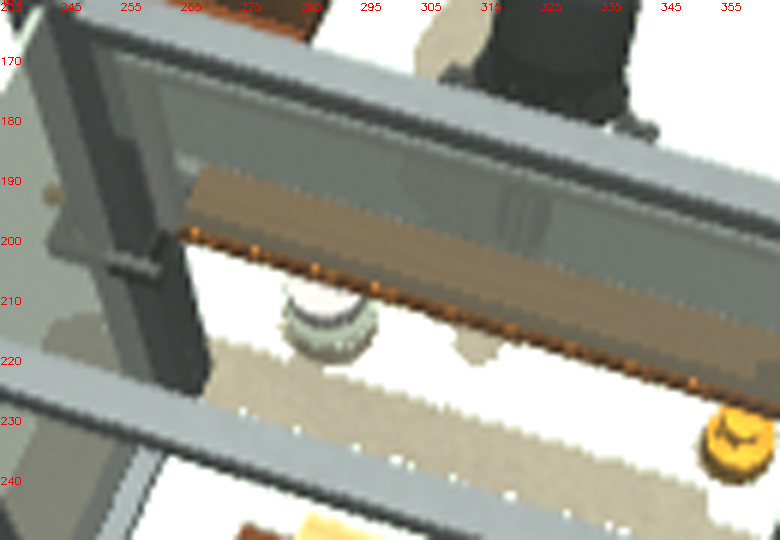

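View pics/t8.png

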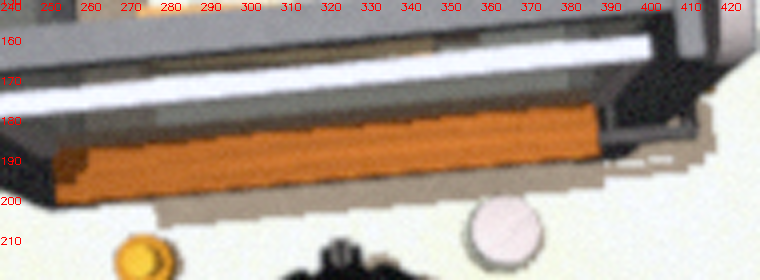

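Run:
```python
import numpy as np
from h import *
for t in("_avg","5","8"):
    a=np.load(f"top{t}.npy").mean(2)
    for u in (345,375,382): print(t,u,a[182:212,u].round(0).astype(int))
a=np.load("top_avg.npy").mean(2)
for u in range(388,422,3): print(u,a[180:202,u].round(0).astype(int))
for v in range(176,196,2): print("row",v,a[v,404:424].round(0).astype(int))
a=np.load("top8.npy").mean(2)
for v in range(188,204,2): print("row8",v,a[v,380:400].round(0).astype(int))
```

```text
_avg 345 [ 30  29  29  32  44  53  51  51  55  56  55  54  52  54  49  43  55  66
  69  92 106 108 108 109 109 108 107 107 107 108]
_avg 375 [ 28  43  52  52  53  51  55  57  55  54  54  54  43  51  64  70  92 107
 109 108 107 104 100  99  91  83  80  76  73  73]
_avg 382 [ 41  49  50  53  52  51  56  54  54  52  51  40  41  57  67  87 102 109
 108 107 107 107 107 108 110 109 107 109 107 108]
5 345 [ 57  52  53  54  58  59  54  55  54  55  55  48  55  65  67  64  69  68
  72  95 108  92  65  36  14  13  12  11  11  12]
5 375 [ 54  54  58  58  57  56  53  58  48  48  63  68  66  65  67  72  97 108
 113 112 111 106 104 104  95  87  82  79  75  76]
5 382 [ 54  58  56  59  56  52  55  47  42  57  68  68  68  69  72  88 106 113
 112 112 109 111 112 113 113 113 111 112 112 111]
8 345 [ 54  53  55  55  59  56  54  54  55  54  46  42  56  65  66  66  69  69
  71  95 110 113 114 113 113 112 112 109 110 112]
8 375 [ 55  58  57  58  55  55  55  49  40  54  66  70  68  67  68  72  95 110
 112 111 111 107 104 102  95  87  84  78  76  77]
8 382 [ 54  56  57  56  56  55  57  46  50  63  68  69  68 
[... 2071 characters left out ...]
08 108 108 108 109 109 109 109 108 108
 107 108]
row8 188 [55 58 57 55 56 53 49 47 44 36 24 16 19 18 23 19 22 40 56 64]
row8 190 [45 46 50 42 34 35 36 38 42 46 50 71 63 58 76 86 91 93 96 95]
row8 192 [69 71 68 69 67 69 69 69 67 68 67 71 71 69 70 72 72 72 73 71]
row8 194 [68 71 68 67 69 67 68 68 68 71 73 90 98 97 96 98 97 98 97 97]
row8 196 [ 70  70  70  73  72  72  71  72  72  72  77 102 112 114 113 113 113 112
 112 114]
row8 198 [ 95  98 105 111 110 111 112 111 112 111 110 114 111 112 113 113 114 114
 114 113]
row8 200 [113 113 110 111 113 114 113 112 112 114 113 112 111 112 112 113 115 115
 114 114]
row8 202 [111 112 112 112 112 111 111 111 113 113 111 112 112 112 111 113 113 112
 112 111]
```

Run:
```python
import numpy as np
from h import *
a=np.load("top_avg.npy").mean(2)
for v in range(193,200): print("init",v,a[v,376:396].round(0).astype(int))
for nm,u,v in[("now",390.6,195),("now",390.6,196),("collar",418.6,184),("collar",418.6,186),("colfront",411.7,192)]: print(nm,plane("top",u,v,0).round(4))
```

```text
init 193 [ 55  56  51  47  42  43  40  44  57  95 108 109 107  98  78  71  70  69
  71  71]
init 194 [ 47  48  47  44  41  37  41  46  63  96 108 109 108 105  88  88  94  92
  94  94]
init 195 [ 54  54  56  56  55  56  57  61  69  96 108 108 109 108  99 104 107 108
 108 108]
init 196 [ 64  66  64  66  65  66  67  69  72  86 102 107 109 109 108 109 109 109
 109 109]
init 197 [ 71  70  70  70  71  72  87  92  94  96 103 108 109 110 108 109 109 109
 108 108]
init 198 [ 92  92  92  92  93  94 102 107 107 108 108 109 109 109 110 108 109 108
 109 108]
init 199 [107 107 107 107 107 107 109 109 109 109 110 109 109 110 109 107 108 108
 109 109]
now [ 0.5738 -0.2095  0.    ]
now [ 0.5708 -0.2094  0.    ]
collar [ 0.6045 -0.2951  0.    ]
collar [ 0.5985 -0.2948  0.    ]
colfront [ 0.5809 -0.2732  0.    ]
```

Run:
```python
from plant import manip
print(manip.sign_off(), manip.state()['time'])
```

```text
the job is handed in; nothing more can be done
the job is handed in; nothing more can be done
```

I pushed the window up with the shut fingertips under the lip. I stopped when the lip measured level with the collar, took the hand away, and handed the job in at about 11.3 s of the 38 s allowed. No verdict was reported.

- **Push:** The tool came in pitched about 40° down, because a level tool was outside the joint ranges at that spot. The contact was therefore at the lip's lower front edge rather than flat on the underside. The vertical push read about 1 to 7 N, and there was also up to 9 N horizontally.
- **Height:** The last measurement put the lip's mid-height at about 212 mm and the collar's at about 211 to 213 mm, well inside the 8 mm tolerance. Different fits of the collar and lip disagreed by 3 to 7 mm, so I anchored the lip measurement to its starting height, taking the window to have started at its lowest.
- **Failed check:** I tried to confirm the collar's height from its shadow. It gave 245 mm with an error of about 18 mm either way, which is too coarse to settle anything, so I did not use it.
- **After letting go:** The lip's edge in the side picture stayed within 0.1 pixel of where it was while pushed. The collar, jar, weight and vblock looked unmoved in the pictures. The last views did not cover the mug, sander, pipefoot or all of the wooden pipe, so I did not recheck those; after the first move the hand stayed well above everything until it was at the lip. The hand was about 40 mm clear of the lip.

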